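# Line up prop pillars by height for spraying

### The arm

A 6-joint arm with a two-finger parallel gripper is mounted at the origin on the work surface. World frame = base frame: x ahead of the robot, y to its left, z up, the work surface at z = 0. Lengths are in mm, angles in rad, forces in N, time in s.
With the tool pointing down it reaches from about 275 to 750 mm from the base axis. Payload 10.2 kg.
Tool frame: the origin (TCP) lies at the very end of the fingers, on their centre line; the grasp point (between the pads) lies 19 mm behind it; z points along the fingers, y is the direction in which the jaws open and shut (so a half turn about z gives the same grasp; the last joint's range is limited). The gripper opens to 85 mm and grips with 20 to 120 N. Pads are 22 mm wide; open, the fingers measure 114 mm over their backs; the gripper's body (76 mm by 85 mm) begins 54 mm behind the grasp point. The pads swing forward as they close: fully open they stand 13 mm farther back than shut.
Start: joints at [0.996, 0.313, 1.498, -0, 1.331, -0.223], TCP at [180.922, 492.847, 231.294] pointing down, gripper open.
Joint ranges: [-2.94, 2.94], [-0.97, 2.17], [0.19, 2.56], [-1.23, 4.37], [0.02, 3.11], [-2.88, 2.88]. Speed limits (rad/s): [2.39, 2.39, 3.01, 3.14, 3.14, 3.14].

### API

Orientations are given as a unit quaternion [w, x, y, z].
In Python, from rig import * gives the robot as it stands. The module is installed in compiled form; this text tells all that it offers.
- The arm moves only by the shell command python3 -m crank 'ROWS' [FORCE]. ROWS is a JSON object of lists of equal length, an entry for each row: "dp": the shift along the world's x, y, z in cm, a list of three; "delta_rot": the turn, a rotation vector about the world's x, y, z in degrees, a list of three; "claw": the closure in counts, from 0 (fully open) to 255 (shut). A call has 1 to 10 rows; each row shifts and turns the commanded pose from where the row before left it; what a row does not reach is not made up. A row lasts 1/10 s, in which the tool goes at most 50 mm and 8.59 degrees, less where a joint would pass 70% of its speed; a pose out of reach is approached as far as the arm can. A call is refused whole if a number of a shift passes 5 or a number of a turn 8.59, either way. A call with a gripper value outside its range is refused whole. The fingers move at their own pace and stop on an object; FORCE is the grip in N (left out, the last holds). Time passes only in rows, so rows that do not move let the fingers close. It gives the time, the measured TCP pose, the force and the opening at its end, in the units of the state.
- sense(): the state, without advancing time (a new reading comes with each control period).
- capture(name): name is "scene" or "top" or "wrist"; returns (picture, depth): 480x640x3 uint8, red, green, blue; 480x640 float32, mm along the optical axis (not along the pixel's ray), 0 where there is no reading.
- camera_model(name): a dict with "fx", "fy", "cx", "cy" (pixels), "dist_coeffs" ([k1, k2, p1, p2, k3] as OpenCV has them; the pictures are not rectified), "cam_to_world" (4x4, takes a point from camera to world coordinates); the wrist camera has in their place "T_tool_cam" (4x4, takes a point from camera to tool coordinates, whose origin is the TCP and whose axes are the flange's). Camera axes: x right, y up, looking along -z (the intrinsics and any distortion apply to the point x, -y, -z); pixel columns grow to the right and rows downward; lengths in mm; the calibration is good to about 2 mm. A picture is of the moment at which its call begins: read the wrist's pose just before it. camera_model takes no time and is no camera call.
- finish_job(): hands the job in, once; it reports no verdict.
Trained networks look in the newest picture that a camera, given by its name, has taken for a name from the list of things; names that differ only in an ending like _2 or _b are one class to them, and where a whole thing is asked for, a point or a joint stands for the part that bears it (a point fixed in the world has none). Each returns a list of dicts, best first, with "p" (0 to 1); they miss things now and then, are a little off and sometimes report something else, mostly with a low value. They report only what shows in the picture. A call takes as long as a camera call. They do not tell look-alikes from the thing itself.
- boxes_of(camera, target): "centre" ([column, row] in pixels, amid what is visible of it).
- masks_of(camera, target): "region" (480x640 bool, what is visible of it) and "centre" ([column, row] in pixels, amid what is visible of it).
- pinpoint(camera, target): "centre" ([column, row] in pixels: a listed point, or the origin of a listed thing).
The state is a dict: "time_s": time; "joints": joint angles; "dq": joint speeds; "tau": joint torques, N m; "eef_pos": TCP position; "ee_rot": TCP orientation; "force": force on the tool from outside, world axes, zero at the start; "wrist_torque": the same for the moment, N m; "grip_width": opening from 0.0 (shut) to 1.0 (fully open).
Only numpy, scipy, OpenCV 4.12 (cv2) and the standard library are available. Lean on these libraries where they do the work, as an engineer would, in place of code of your own. Each camera call takes 0.05 s, during which the arm holds its last target.

### The job

Stand the four cast pillars upright on the four pairs of sticks on the white spray board, one pillar centred on each pair, in order of height: the shortest on the pair next to the spray gun, the tallest at the far end. Don't topple any pillar, and leave the white mixing cup standing where it is.

Things in the scene. Friction and masses are not known exactly. Their poses are not given: they have to be found in the camera images.
- pillar_60: the shortest of the four cast-resin prop pillars: a mottled tan, gold and black knobbly upright cylinder with flat ends, 60 mm tall and 44 mm in diameter (knobs stand out 1 mm at most), about 114 g. The mass varies by a third. Stands on the table at the start. Origin: centre of its underside; z up along its axis.
- pillar_80: the second shortest of the four cast-resin prop pillars: a mottled tan, gold and black knobbly upright cylinder with flat ends, 80 mm tall and 44 mm in diameter (knobs stand out 1 mm at most), about 152 g. The mass varies by a third. Stands on the table at the start. Origin: centre of its underside; z up along its axis.
- pillar_100: the second tallest of the four cast-resin prop pillars: a mottled tan, gold and black knobbly upright cylinder with flat ends, 100 mm tall and 44 mm in diameter (knobs stand out 1 mm at most), about 190 g. The mass varies by a third. Stands on the table at the start. Origin: centre of its underside; z up along its axis.
- pillar_120: the tallest of the four cast-resin prop pillars: a mottled tan, gold and black knobbly upright cylinder with flat ends, 120 mm tall and 44 mm in diameter (knobs stand out 1 mm at most), about 228 g. The mass varies by a third. Stands on the table at the start. Origin: centre of its underside; z up along its axis.
- sticks_a: the end place of the row on the robot's left (+y) (four alike, about 95 mm apart): two wooden sticks (each 80 x 8 mm, 8 mm high, 26 mm apart centre to centre) fixed on the white spray board. Origin: midway between them at their underside, 10 mm above the table; a pillar stands across both, its underside 8 mm above this origin. x along the sticks, y along the row, z up.
- sticks_b: the second place of the row from the robot's left (four alike, about 95 mm apart): two wooden sticks (each 80 x 8 mm, 8 mm high, 26 mm apart centre to centre) fixed on the white spray board. Origin: midway between them at their underside, 10 mm above the table; a pillar stands across both, its underside 8 mm above this origin. x along the sticks, y along the row, z up.
- sticks_c: the third place of the row from the robot's left (four alike, about 95 mm apart): two wooden sticks (each 80 x 8 mm, 8 mm high, 26 mm apart centre to centre) fixed on the white spray board. Origin: midway between them at their underside, 10 mm above the table; a pillar stands across both, its underside 8 mm above this origin. x along the sticks, y along the row, z up.
- sticks_d: the end place of the row on the robot's right (-y) (four alike, about 95 mm apart): two wooden sticks (each 80 x 8 mm, 8 mm high, 26 mm apart centre to centre) fixed on the white spray board. Origin: midway between them at their underside, 10 mm above the table; a pillar stands across both, its underside 8 mm above this origin. x along the sticks, y along the row, z up.
- spray_gun: spray gun with white cup on top, on a fixed stand with a dark round foot 84 mm across; 175 mm tall, nozzle pointing away from the robot and reaching 70 mm out. Stands about 140 mm beyond the last pair of sticks at one end of the row; which end varies. A fixed paint tin (103 mm tall, 88 mm across) stands beyond the other end. Origin: centre of the foot's underside, on the table; z up.
- cup: empty white plastic mixing cup, 60 mm across the rim and 70 mm tall, standing loose on the table among the pillars; not to be disturbed. Origin: centre of its underside; z up.
Mind the look-alikes: they are no part of the job. What is shaped like the pillar_60 but green, purple or turquoise is not meant.

How it is judged (in metres and radians):
At the end, for the whole second after the job is handed in: From the gun's end, the 60, 80, 100 and 120 mm pillars stand on pairs 1 to 4: each centre within 12 mm of its pair's middle, underside 4 to 13 mm above the board (on the sticks), upright within 0.1 rad, at rest; the cup upright (0.3 rad) within 30 mm of its start (((horizontal distance between spray_gun and sticks_a below 0.22 m and horizontal distance between pillar_60 and sticks_a below 0.012 m and z of pillar_60 in the frame of sticks_a between 0.004 and 0.013 m and horizontal distance between pillar_80 and sticks_b below 0.012 m and z of pillar_80 in the frame of sticks_b between 0.004 and 0.013 m and horizontal distance between pillar_100 and sticks_c below 0.012 m and z of pillar_100 in the frame of sticks_c between 0.004 and 0.013 m and horizontal distance between pillar_120 and sticks_d below 0.012 m and z of pillar_120 in the frame of sticks_d between 0.004 and 0.013 m) or (horizontal distance between spray_gun and sticks_d below 0.22 m and horizontal distance between pillar_60 and sticks_d below 0.012 m and z of pillar_60 in the frame of sticks_d between 0.004 and 0.013 m and horizontal distance between pillar_80 and sticks_c below 0.012 m and z of pillar_80 in the frame of sticks_c between 0.004 and 0.013 m and horizontal distance between pillar_100 and sticks_b below 0.012 m and z of pillar_100 in the frame of sticks_b between 0.004 and 0.013 m and horizontal distance between pillar_120 and sticks_a below 0.012 m and z of pillar_120 in the frame of sticks_a between 0.004 and 0.013 m)) and angle between each of pillar_60, pillar_80, pillar_100, pillar_120's own z axis and vertical below 0.1 rad and linear speed of each of pillar_60, pillar_80, pillar_100, pillar_120 below 0.02 m/s and angular speed of each of pillar_60, pillar_80, pillar_100, pillar_120 below 0.2 rad/s and distance of cup from where it was at the start of the episode below 0.03 m and angle between cup's own z axis and vertical below 0.3 rad); the robot touches nothing.
It fails at once if a pillar is toppled (tilted over 0.6 rad) (angle between any of pillar_60, pillar_80, pillar_100, pillar_120's own z axis and vertical above 0.6 rad).
It fails at once if the mixing cup is knocked over (tilted over 0.6 rad) or shifted more than 30 mm (angle between cup's own z axis and vertical above 0.6 rad or distance of cup from where it was at the start of the episode above 0.03 m).
It also fails if it takes over 138 s, if anything falls off the work surface, if the arm or the gripper's body presses on something with over 40 N, if the wrist force passes 120 N, or if a joint passes its speed limit or range.

## Working session

There is one attempt and no reset: what is moved stays moved. The work goes in short steps, Python scripts to look and compute and a shell command to move; the robot and the scene stay as the last step left them, time stands still between calls to the robot, and variables do not carry over. Pictures are saved under pics/ and viewed, and the job is handed in when it is done.

```bash
ls; mkdir -p pics; python3 - <<'E'
from rig import *
import cv2
s=sense();print({k:s[k] for k in('time_s','eef_pos','ee_rot','grip_width','force')})
for n in("scene","top","wrist"):
    p,d=capture(n);cv2.imwrite(f'pics/{n}0.png',p[:,:,::-1]);import numpy as np;np.save(f'pics/{n}0.npy',d)
    print(n,camera_model(n))
E
```

```text
pics
{'time_s': 0.0, 'eef_pos': array([180.76520437, 492.63437998, 230.72736835]), 'ee_rot': array([-2.66689310e-04,  1.74980353e-01,  9.84571713e-01, -5.88180655e-04]), 'grip_width': 0.99395234731897, 'force': array([0.25173209, 0.30713133, 0.57432375])}
scene {'fx': 490.8682474067889, 'fy': 490.8682474067889, 'cx': 318.14639844778134, 'cy': 243.44055570697523, 'dist_coeffs': array([0.02031114, 0.        , 0.        , 0.        , 0.        ]), 'cam_to_world': array([[-8.14449369e-01, -4.72232877e-01,  3.37147349e-01,
         8.64881039e+02],
       [ 5.80082562e-01, -6.49376395e-01,  4.91746396e-01,
         5.25818214e+02],
       [-1.32832846e-02,  5.96075840e-01,  8.02818253e-01,
         9.11535203e+02],
       [ 0.00000000e+00,  0.00000000e+00,  0.00000000e+00,
         1.00000000e+00]])}
top {'fx': 471.7349728499522, 'fy': 471.7349728499522, 'cx': 319.8499224145751, 'cy': 248.75516785442068, 'dist_coeffs': array([0.03836425, 0.        , 0.        , 0.        , 0.        ]), 'cam_to_world': array([[-1.15583769e-02,  9.89955292e-01, -1.40907501e-01,
         3.55973223e+02],
       [-9.99559121e-01, -1.52929519e-02, -2.54497289e-02,
        -9.75856164e+00],
       [-2.73489854e-02,  1.40551220e-01,  9.89695603e-01,
         1.01923492e+03],
       [ 0.00000000e+00,  0.00000000e+00,  0.00000000e+00,
         1.00000000e+00]])}
wrist {'fx': 418.18974047587017, 'fy': 418.18974047587017, 'cx': 318.17347996241267, 'cy': 241.75911568939696, 'dist_coeffs': array([-0.06406701,  0.        ,  0.        ,  0.        ,  0.        ]), 'T_tool_cam': array([[ 6.49293619e-04,  9.61615084e-01,  2.74401183e-01,
         6.95521947e+01],
       [ 9.99999754e-01, -6.96696323e-04,  7.52920710e-05,
         4.20076609e-01],
       [ 2.63576286e-04,  2.74401067e-01, -9.61615300e-01,
        -1.43341086e+02],
       [ 0.00000000e+00,  0.00000000e+00,  0.00000000e+00,
         1.00000000e+00]])}
```

View pics/top0.png

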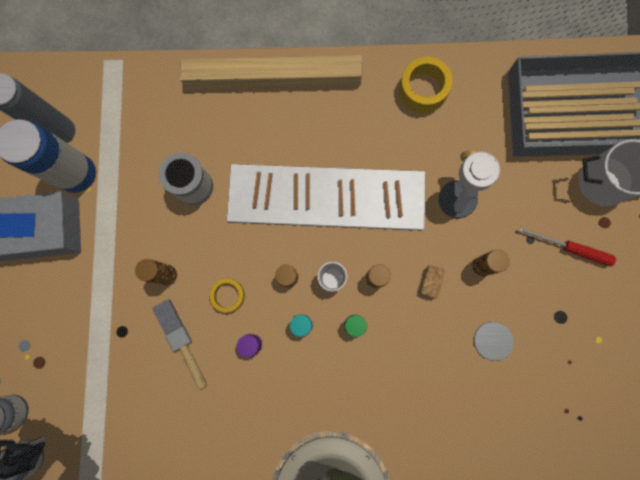

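View pics/scene0.png

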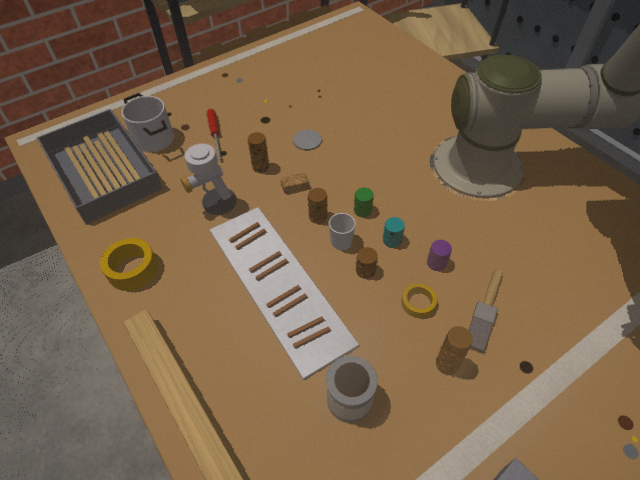

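View pics/wrist0.png

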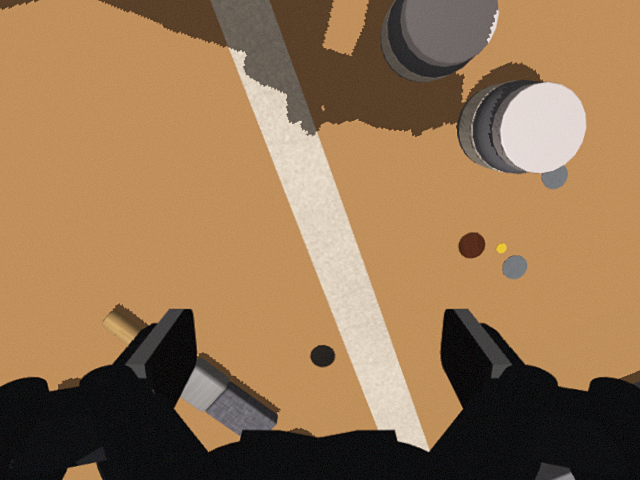

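The top view has +y to the left and +x up. The gun at (458,195) is on the −y end, so it is next to sticks_d. There are four brown pillar candidates at (156,272), (287,276), (378,276) and (492,263). The purple (248,346), turquoise (301,326) and green (356,326) pieces are look-alikes, and the block at (432,282) isn't a cylinder. Next I measure.

```bash
cat > h.py <<'E'
from rig import *
import numpy as np, cv2
from scipy.spatial.transform import Rotation as R
def K(m): return np.array([[m['fx'],0,m['cx']],[0,m['fy'],m['cy']],[0,0,1.]])
def cam2w(name,s=None):
    m=camera_model(name)
    if name!='wrist': return m,np.array(m['cam_to_world'])
    q=s['ee_rot'];T=np.eye(4);T[:3,:3]=R.from_quat([q[1],q[2],q[3],q[0]]).as_matrix();T[:3,3]=s['eef_pos']
    return m,T@np.array(m['T_tool_cam'])
def rays(uv,m):
    u=cv2.undistortPoints(np.asarray(uv,float).reshape(-1,1,2),K(m),m['dist_coeffs'])[:,0]
    return np.c_[u[:,0],-u[:,1],-np.ones(len(u))]
def cloud(d,name,mask=None,s=None):
    m,T=cam2w(name,s)
    v,u=np.nonzero((d>0)&(mask if mask is not None else True))
    P=rays(np.c_[u,v],m)*d[v,u][:,None]
    return P@T[:3,:3].T+T[:3,3],np.c_[u,v]
def atz(uv,z,name,s=None):
    m,T=cam2w(name,s);r=rays(uv,m)@T[:3,:3].T
    return T[:3,3]+r*((z-T[2,3])/r[:,2])[:,None]
def proj(P,name,s=None):
    m,T=cam2w(name,s);P=np.atleast_2d(P)
    c=(P-T[:3,3])@T[:3,:3]; c=c*[1,-1,-1]
    return cv2.projectPoints(c,np.zeros(3),np.zeros(3),K(m),m['dist_coeffs'])[0][:,0]
E
python3 - <<'E'
from h import *
ims={n:capture(n) for n in('top','scene')}
for n in ims:
    d=ims[n][1]
    print('==',n)
    for t in('pillar_60','pillar_80','pillar_100','pillar_120','cup','sticks_a','spray_gun'):
        for r in masks_of(n,t):
            if r['p']<.2: continue
            C,_=cloud(d,n,r['region'])
            top=np.percentile(C[:,2],97); tp=C[C[:,2]>top-6]
            print(t,'p%.2f'%r['p'],np.round(r['centre']),'n',len(C),'top',round(top,1),'topctr',np.round((tp.min(0)+tp.max(0))/2)[:2],np.round(tp.mean(0))[:2],'size',np.round(tp.max(0)-tp.min(0))[:2],'mean',np.round(C.mean(0)))
E
```

```text
== top
pillar_60 p0.95 [156. 271.] n 786 top 122.1 topctr [449. 349.] [449. 348.] size [41. 43.] mean [447. 340.  93.]
pillar_60 p0.92 [376. 276.] n 399 top 83.1 topctr [ 435. -101.] [ 435. -101.] size [40. 40.] mean [ 434. -100.   77.]
pillar_60 p0.80 [358. 321.] n 381 top 62.9 topctr [336. -54.] [337. -53.] size [42. 40.] mean [337. -53.  59.]
pillar_60 p0.71 [299. 324.] n 375 top 63.5 topctr [340.  57.] [339.  57.] size [42. 40.] mean [339.  56.  59.]
pillar_60 p0.60 [286. 277.] n 401 top 62.8 topctr [440.  87.] [440.  86.] size [41. 41.] mean [439.  85.  56.]
pillar_60 p0.57 [493. 261.] n 704 top 103.0 topctr [ 459. -329.] [ 459. -328.] size [41. 43.] mean [ 457. -322.   80.]
pillar_80 p0.95 [156. 271.] n 786 top 122.1 topctr [449. 349.] [449. 348.] size [41. 43.] mean [447. 340.  93.]
pillar_80 p0.92 [376. 276.] n 399 top 83.1 topctr [ 435. -101.] [ 435. -101.] size [40. 40.] mean [ 434. -100.   77.]
pillar_80 p0.80 [358. 321.] n 381 top 62.9 topctr [336. -54.] [337. -53.] size [42. 40.] mean [337. -53.  59.]
pillar_80 p0.71 [299. 324.] n 375 top 63.5 topctr [340.  57.] [339.  5
[... 5796 characters left out ...]
n [ 463. -315.   61.]
pillar_120 p0.59 [317. 204.] n 577 top 80.2 topctr [436. -98.] [437. -98.] size [40. 40.] mean [442. -90.  53.]
sticks_a p0.93 [270. 267.] n 325 top 18.5 topctr [612. -40.] [613. -39.] size [79. 37.] mean [613. -38.  14.]
sticks_a p0.81 [243. 235.] n 375 top 18.3 topctr [ 607. -139.] [ 609. -139.] size [79. 41.] mean [ 611. -139.   13.]
sticks_a p0.67 [308. 336.] n 353 top 19.7 topctr [631. 144.] [632. 146.] size [81. 43.] mean [633. 147.  15.]
sticks_a p0.66 [286. 294.] n 400 top 18.8 topctr [627.  58.] [628.  59.] size [80. 36.] mean [626.  59.  15.]
spray_gun p0.67 [208. 179.] n 2161 top 173.1 topctr [ 622. -282.] [ 623. -280.] size [63. 66.] mean [ 619. -275.   92.]
```

The two views agree to within 4 mm. Heights pick out the pillars: 120 at (450,351), 100 at (459,−327), 80 at (436,−99), 60 at (441,88). The cup is at (436,−8). I confirm identity in an enlarged crop and refine the stick-pair centres.

```bash
python3 - <<'E'
from h import *
d0=np.load('pics/top0.npy');im=cv2.imread('pics/top0.png')
cr=cv2.resize(im[160:360,130:530],(800,400),interpolation=cv2.INTER_CUBIC);cv2.imwrite('pics/crop0.png',cr)
from scipy import ndimage
for n in('top','scene'):
    im=cv2.imread(f'pics/{n}0.png').astype(int);d=np.load(f'pics/{n}0.npy')
    C=np.full((480,640,3),np.nan);P,uv=cloud(d,n);C[uv[:,1],uv[:,0]]=P
    b,g,r=im[...,0],im[...,1],im[...,2]
    m=(r-b>35)&(C[...,0]>560)&(C[...,0]<680)&(abs(C[...,1])<185)&(C[...,2]>5)&(C[...,2]<30)
    L,k=ndimage.label(m,np.ones((3,3)))
    out=[]
    for i in range(1,k+1):
        v,u=np.nonzero(L==i)
        if len(v)<30: continue
        Q=atz(np.c_[u,v],17,n)
        ctr,(w,h),a=cv2.minAreaRect(Q[:,:2].astype(np.float32))
        dr=np.linalg.svd(Q[:,:2]-Q[:,:2].mean(0),full_matrices=0)[2][0];dr*=np.sign(dr[0])
        out.append((np.array(ctr),len(v),sorted((round(w),round(h))),np.degrees(np.arctan2(dr[1],dr[0]))))
    out.sort(key=lambda o:-o[0][1])
    for o in out: print(n,np.round(o[0],1),o[1:])
    # foot/tin
    t=(C[...,2]>90)&(C[...,0]>540)&(C[...,0]<720)&(C[...,1]>180)&(C[...,1]<400);q=C[t];print('tin',q.min(0),q.max(0))
E
```

```text
top [633.2 154.3] (116, [7, 77], np.float64(-7.079979044274954))
top [629.6 128.3] (117, [8, 79], np.float64(-7.0963500541443905))
top [627.2  67.8] (137, [7, 76], np.float64(-0.20608585306318028))
top [626.7  41.5] (136, [7, 76], np.float64(-0.35309961208462814))
top [610.8 -30.3] (115, [7, 78], np.float64(1.1499821907221839))
top [612.6 -56.4] (116, [7, 78], np.float64(0.8129529234988482))
top [ 605.6 -130. ] (124, [8, 76], np.float64(3.4453207789713542))
top [ 608.3 -155.7] (128, [8, 78], np.float64(3.583091891129515))
tin [601.80148536 251.36725475  90.17675856] [687.95356878 340.61644605 108.54919509]
scene [633.6 156.9] (171, [9, 79], np.float64(-7.321129223486834))
scene [630.6 131.3] (159, [9, 79], np.float64(-6.868516099128002))
scene [628.   70.7] (145, [9, 79], np.float64(0.018588402098998327))
scene [627.9  44.8] (138, [9, 79], np.float64(-0.15663623054724715))
scene [612.6 -27. ] (122, [9, 78], np.float64(1.3268274509985556))
scene [612.3 -53.2] (122, [9, 79], np.float64(1.240322451889668))
scene [ 606.1 -126.6] (113, [9, 79], np.float64(4.0173776063821975))
scene [ 607.8 -152.4] (109, [9, 78], np.float64(3.4738210761827535))
tin [602.21396224 254.1410349   90.11663484] [689.26260901 341.06147126 107.52416202]
```

View pics/crop0.png

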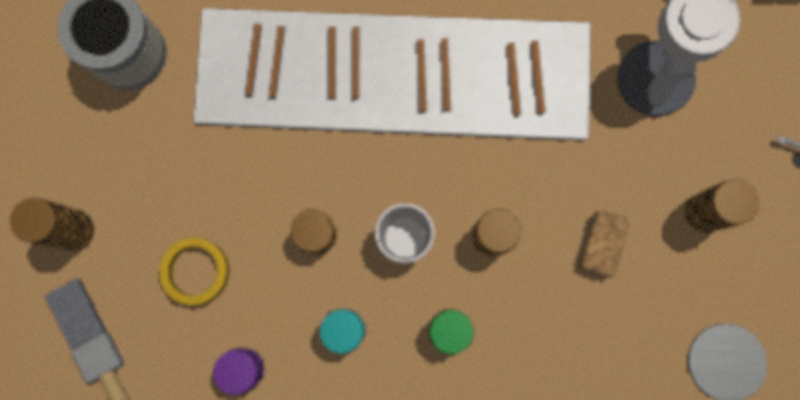

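The crop shows four mottled brown cylinders and excludes the green, turquoise and purple pieces and the lying block. The pair centres (mean of both views) are a(632,143), b(627,56), c(612,−42) and d(607,−141). I'll grip every pillar with the jaws along x, which keeps the fingers clear of the cup and the neighbours. Pillar_120 goes first, to pair a.

```bash
python3 -m crank '{"dp":[[3,-1.6,0],[3,-1.6,0],[3,-1.6,0],[3,-1.6,0],[3,-1.6,0],[3,-1.6,0],[3,-1.6,0],[3,-1.5,0],[2.9,-1.5,0],[0,0,0]],"delta_rot":[[0,0,-8],[0,0,-8],[0,0,-8],[0,0,-8],[0,0,-8],[0,0,-8],[0,0,-8],[0,0,-8],[0,0,-5.85],[0,0,0]],"claw":[0,0,0,0,0,0,0,0,0,0]}' 60; python3 - <<'E'
from h import *
s=sense();p,d=capture('wrist');cv2.imwrite('pics/w1.png',p[:,:,::-1])
print(s['eef_pos'],s['ee_rot'],s['joints'])
rs=masks_of('wrist','pillar_120')
for r in rs:
    C,_=cloud(d,'wrist',r['region'],s);top=np.percentile(C[:,2],97);t=C[C[:,2]>top-5]
    print(r['p'],r['centre'],top,(t.min(0)+t.max(0))/2,t.max(0)-t.min(0))
E
```

```text
time_s: 1.95
eef_pos: [452.6, 348.9, 230.8]
ee_rot: [0.0, 0.709, 0.705, -0.0]
force: [-0.8, 0.1, 0.8]
grip_width: 0.998
[452.629725   348.90446899 230.75922303] [ 2.96494875e-04  7.09282741e-01  7.04924030e-01 -1.32949143e-04] [ 4.52067938e-01  4.16545170e-01  1.35272679e+00 -6.60122249e-04
  1.37237998e+00  4.58362236e-01]
0.85 [314.3, 223.8] 121.79080450201698 [449.31565704 350.83190732 119.78475199] [42.27319132 42.97073866  5.95860621]
0.71 [184.9, 399.9] 263.4638168706049 [418.19985069 352.75274096 284.07229285] [16.70308377 29.00070818 50.17853555]
0.65 [308.6, 429.3] 305.5809381618225 [451.35714507 359.41296481 305.90307451] [4.15797625 1.7453887  2.29512075]
```

View pics/w1.png

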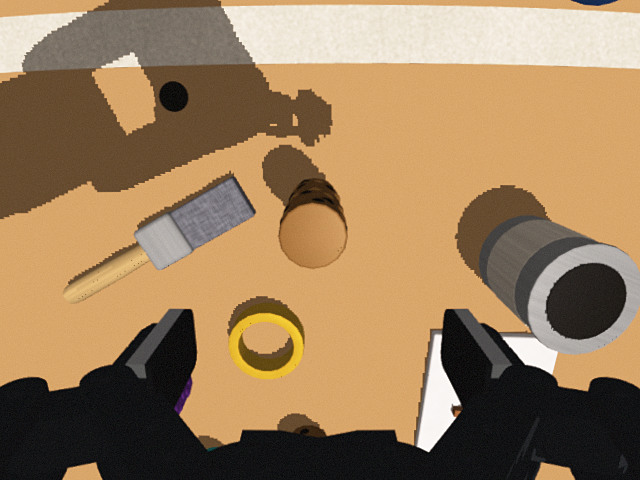

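The wrist view shows pillar_120 between the jaws at pixel (313,235), at (449,351) with its top at about 121, which agrees with the other cameras. I lower to z=70 and grip.

```bash
python3 -m crank '{"dp":[[-0.3,0.2,0],[0,0,-3],[0,0,-4],[0,0,-4],[0,0,-3],[0,0,-2.1],[0,0,0],[0,0,0],[0,0,0],[0,0,0]],"delta_rot":[[0,0,0],[0,0,0],[0,0,0],[0,0,0],[0,0,0],[0,0,0],[0,0,0],[0,0,0],[0,0,0],[0,0,0]],"claw":[0,0,0,0,0,0,0,120,255,255]}' 60;
python3 -m crank '{"dp":[[0,0,0],[0,0,0],[0,0,0],[0,0,0],[0,0,0]],"delta_rot":[[0,0,0],[0,0,0],[0,0,0],[0,0,0],[0,0,0]],"claw":[255,255,255,255,255]}' 60
```

```text
time_s: 3.05
eef_pos: [447.4, 353.3, 71.7]
ee_rot: [0.0, 0.707, 0.707, 0.001]
force: [-0.6, -0.2, 4.1]
grip_width: 0.515
time_s: 3.55
eef_pos: [447.6, 353.3, 71.9]
ee_rot: [0.0, 0.707, 0.707, 0.001]
force: [-0.4, 0.5, 6.9]
grip_width: 0.503
```

Gripped at an opening of 0.50, about 44 mm. Next: lift, go along −y, then +x to pair a.

```bash
python3 -m crank '{"dp":[[0,0,1],[0,0,2.5],[0,0,2.5],[0,-2,0],[1,-3.8,0],[2,-4,0],[3,-3.5,0],[3.5,-3,0],[3,-2.5,0],[2,-1,0]],"delta_rot":[[0,0,0],[0,0,0],[0,0,0],[0,0,0],[0,0,0],[0,0,0],[0,0,0],[0,0,0],[0,0,0],[0,0,0]],"claw":[255,255,255,255,255,255,255,255,255,255]}';
python3 -m crank '{"dp":[[2,-0.6,0],[1.5,-0.4,0],[0.4,0,0],[0,0,0],[0,0,0]],"delta_rot":[[0,0,0],[0,0,0],[0,0,0],[0,0,0],[0,0,0]],"claw":[255,255,255,255,255]}'
```

```text
time_s: 4.55
eef_pos: [593.6, 152.2, 130.8]
ee_rot: [0.0, 0.708, 0.706, 0.0]
force: [-0.8, 0.5, -2.7]
grip_width: 0.506
time_s: 5.05
eef_pos: [630.2, 145.3, 130.4]
ee_rot: [-0.0, 0.707, 0.707, -0.0]
force: [0.5, 0.2, -1.8]
grip_width: 0.505
```

```bash
python3 -m crank '{"dp":[[0.15,0,-1],[0,0,-1.5],[0,0,-0.9],[0,0,-0.4],[0,0,0],[0,0,0],[0,0,0]],"delta_rot":[[0,0,0],[0,0,0],[0,0,0],[0,0,0],[0,0,0],[0,0,0],[0,0,0]],"claw":[255,255,255,255,255,255,255]}'; python3 - <<'E'
from h import *
a=[]
for n in('top','scene'):
    p,d=capture(n);q=p[150:290,130:330] if n=='top' else p[240:400,230:430];a.append(cv2.resize(q[:,:,::-1],(400,300)))
    C,_=cloud(d,n);m=(abs(C[:,0]-632)<26)&(abs(C[:,1]-143)<26)&(C[:,2]>128)&(C[:,2]<146)
    if m.any(): print(n,np.percentile(C[m],[3,97],axis=0))
cv2.imwrite('pics/p1.png',np.hstack(a))
E
```

```text
time_s: 5.75
eef_pos: [632.7, 144.9, 92.9]
ee_rot: [0.0, 0.707, 0.707, 0.0]
force: [-0.1, -0.5, -2.6]
grip_width: 0.504
scene [[608.66133784 145.89584394 128.53108532]
 [655.51169413 165.41581178 142.19523325]]
```

View pics/p1.png

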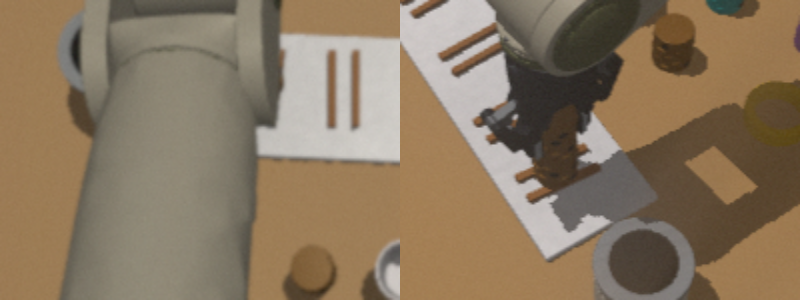

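The scene crop shows pillar_120 upright over pair a, with the force showing its weight still carried. I lower about 3 mm more, release and back off.

```bash
python3 -m crank '{"dp":[[0,0,-0.2],[0,0,-0.1],[0,0,0],[0,0,0]],"delta_rot":[[0,0,0],[0,0,0],[0,0,0],[0,0,0]],"claw":[255,255,255,255]}';  python3 -m crank '{"dp":[[0,0,0],[0,0,0],[0,0,0],[0,0,0],[0,0,0],[0,0,0]],"delta_rot":[[0,0,0],[0,0,0],[0,0,0],[0,0,0],[0,0,0],[0,0,0]],"claw":[110,80,40,0,0,0]}'; python3 -c "
from rig import *;print(camera_model and sense()['eef_pos'])"
```

```text
time_s: 6.25
eef_pos: [632.6, 144.9, 89.9]
ee_rot: [0.0, 0.707, 0.707, 0.0]
force: [-1.7, -0.2, 3.5]
grip_width: 0.504
time_s: 6.85
eef_pos: [632.4, 144.9, 89.3]
ee_rot: [0.0, 0.707, 0.707, 0.0]
force: [0.7, -0.8, -0.8]
grip_width: 1.002
[632.43906328 144.86173913  89.2591938 ]
```

```bash
python3 -m crank '{"dp":[[0,0,2],[0,0,4],[0,0,4],[-4,-1,0],[-4.5,-1.2,0],[-4.5,-1.2,0],[-4,-1.2,0],[-2.2,-1,0],[0,0,0],[0,0,0]],"delta_rot":[[0,0,0],[0,0,0],[0,0,0],[0,0,0],[0,0,0],[0,0,0],[0,0,0],[0,0,0],[0,0,0],[0,0,0]],"claw":[0,0,0,0,0,0,0,0,0,0]}';
cat > lookw.py <<'E'
from h import *
import sys
s=sense();p,d=capture('wrist');cv2.imwrite(sys.argv[1],p[:,:,::-1])
x,y,H=map(float,sys.argv[2:5]);print(s['eef_pos'])
C,uv=cloud(d,'wrist',None,s);m=(np.hypot(C[:,0]-x,C[:,1]-y)<35)&(abs(C[:,2]-H)<7)
t=C[m];print('wrist top: z',np.median(t[:,2]),'ctr',(t.min(0)+t.max(0))[:2]/2,t.mean(0)[:2],'size',(t.max(0)-t.min(0))[:2])
E
python3 lookw.py pics/w2.png 440.5 88.5 60; python3 - <<'E'
from h import *
n='top';p,d=capture(n);cv2.imwrite('pics/t2.png',p[:,:,::-1])
C,_=cloud(d,n);m=(np.hypot(C[:,0]-632,C[:,1]-143)<35)&(abs(C[:,2]-139)<6);t=C[m];print(t.mean(0),(t.min(0)+t.max(0))/2,t.max(0)-t.min(0))
E
```

```text
time_s: 7.85
eef_pos: [440.8, 88.8, 189.8]
ee_rot: [0.0, 0.707, 0.707, 0.0]
force: [1.0, 0.4, -0.6]
grip_width: 1.003
[440.83396997  88.78498343 189.78283304]
wrist top: z 60.628492863931285 ctr [440.78896482  87.15965585] [440.59389651  88.05783412] size [42.85200173 43.6964766 ]
[633.01303686 141.02272846 137.85490411] [633.04498247 141.21842466 137.8985337 ] [42.5587664  42.62613036  9.75056146]
```

View pics/w2.png

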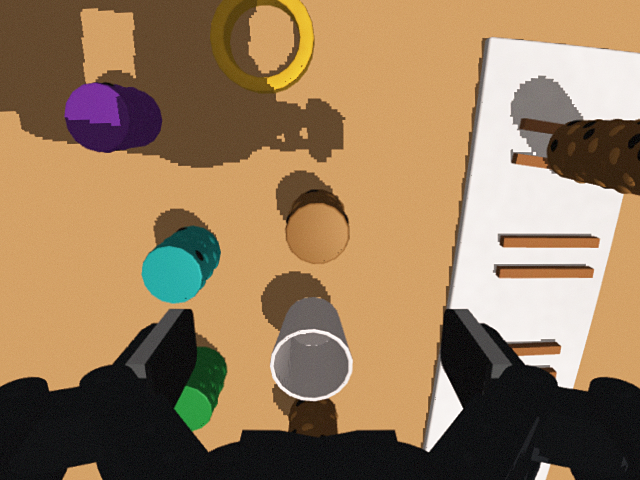

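Pillar_120 stands at (633,141) with its top at 138, within 2 mm of the middle of pair a. In the wrist view pillar_60 is between the jaws at (318,232) and the cup stands clear at (311,365). I lower to z=20 and grip.

```bash
python3 -m crank '{"dp":[[0,0,-3],[0,0,-4],[0,0,-4],[0,0,-3],[0,0,-2],[0,0,-1],[0,0,0],[0,0,0],[0,0,0],[0,0,0]],"delta_rot":[[0,0,0],[0,0,0],[0,0,0],[0,0,0],[0,0,0],[0,0,0],[0,0,0],[0,0,0],[0,0,0],[0,0,0]],"claw":[0,0,0,0,0,0,0,0,120,255]}' 60;
python3 -m crank '{"dp":[[0,0,0],[0,0,0],[0,0,0],[0,0,0],[0,0,0]],"delta_rot":[[0,0,0],[0,0,0],[0,0,0],[0,0,0],[0,0,0]],"claw":[255,255,255,255,255]}'
```

```text
time_s: 8.95
eef_pos: [441.0, 88.8, 20.1]
ee_rot: [0.001, 0.707, 0.707, 0.001]
force: [-0.3, 0.7, 0.3]
grip_width: 0.69
time_s: 9.45
eef_pos: [440.8, 88.9, 20.1]
ee_rot: [0.0, 0.707, 0.707, 0.0]
force: [-1.8, 0.1, 6.8]
grip_width: 0.502
```

```bash
python3 -m crank '{"dp":[[0,0,2],[0,0,4],[0,0,4],[2,0,0],[4,-1,0],[4,-3,0],[3,-4,0],[2,-4,0],[1,-4,0],[0.6,-4,0]],"delta_rot":[[0,0,0],[0,0,0],[0,0,0],[0,0,0],[0,0,0],[0,0,0],[0,0,0],[0,0,0],[0,0,0],[0,0,0]],"claw":[255,255,255,255,255,255,255,255,255,255]}';
python3 -m crank '{"dp":[[0,-2,0],[0,-1,0],[0,0,-2],[0,0,-3],[0,0,-2],[0,0,-0.8],[0,0,0],[0,0,0]],"delta_rot":[[0,0,0],[0,0,0],[0,0,0],[0,0,0],[0,0,0],[0,0,0],[0,0,0],[0,0,0]],"claw":[255,255,255,255,255,255,255,255]}'
```

```text
time_s: 10.45
eef_pos: [606.8, -112.8, 119.0]
ee_rot: [-0.0, 0.707, 0.707, -0.0]
force: [0.6, -1.5, -1.0]
grip_width: 0.504
time_s: 11.25
eef_pos: [607.0, -141.0, 42.5]
ee_rot: [0.001, 0.707, 0.707, 0.0]
force: [0.2, 0.3, -0.8]
grip_width: 0.5
```

```bash
python3 -m crank '{"dp":[[0,0,-0.2],[0,0,-0.2],[0,0,0],[0,0,0]],"delta_rot":[[0,0,0],[0,0,0],[0,0,0],[0,0,0]],"claw":[255,255,255,255]}';  python3 - <<'E'
from h import *
n='scene';p,d=capture(n);cv2.imwrite('pics/p3.png',cv2.resize(p[150:330,140:380,::-1],(800,600)))
E
```

```text
time_s: 11.65
eef_pos: [606.9, -141.2, 38.1]
ee_rot: [0.001, 0.707, 0.707, 0.0]
force: [0.3, 1.2, 4.9]
grip_width: 0.5
```

View pics/p3.png

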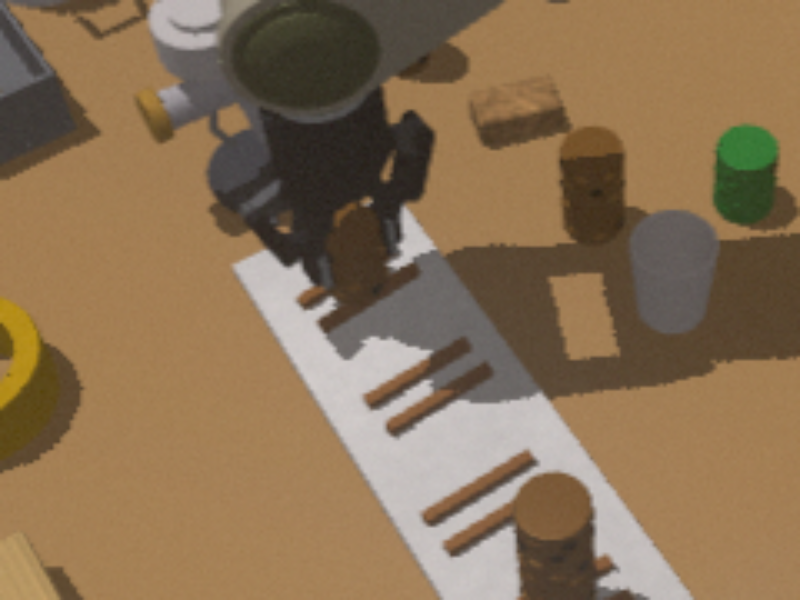

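Pillar_60 sits on pair d at about (355,265) in the crop, with contact force about 5 N. I release, rise, and go to pillar_80 at (436,−99.5).

```bash
python3 -m crank '{"dp":[[0,0,0],[0,0,0],[0,0,0],[0,0,0],[0,0,0],[0,0,0],[0,0,3],[0,0,4],[0,0,4],[0,0,4]],"delta_rot":[[0,0,0],[0,0,0],[0,0,0],[0,0,0],[0,0,0],[0,0,0],[0,0,0],[0,0,0],[0,0,0],[0,0,0]],"claw":[110,80,40,0,0,0,0,0,0,0]}';
python3 -m crank '{"dp":[[-4,1,0],[-4.5,1,0],[-4.5,1,0],[-3,1,0],[-1.1,0.2,0],[0,0,0],[0,0,0]],"delta_rot":[[0,0,0],[0,0,0],[0,0,0],[0,0,0],[0,0,0],[0,0,0],[0,0,0]],"claw":[0,0,0,0,0,0,0]}'
python3 lookw.py pics/w3.png 436 -99.5 80; python3 - <<'E'
from h import *
n='top';p,d=capture(n);cv2.imwrite('pics/t3.png',p[:,:,::-1])
C,_=cloud(d,n)
for x,y,h in((632,143,139),(607,-142,80)):
    m=(np.hypot(C[:,0]-x,C[:,1]-y)<35)&(abs(C[:,2]-h)<6);t=C[m];print(t.mean(0),(t.min(0)+t.max(0))/2,t.max(0)-t.min(0))
E
```

```text
time_s: 12.7
eef_pos: [606.2, -141.0, 188.9]
ee_rot: [-0.0, 0.707, 0.707, -0.0]
force: [0.4, -0.5, 0.1]
grip_width: 0.996
time_s: 13.4
eef_pos: [436.0, -99.4, 187.6]
ee_rot: [0.0, 0.707, 0.707, 0.0]
force: [0.2, 0.2, -0.4]
grip_width: 0.998
[436.01069885 -99.43563459 187.57762365]
wrist top: z 80.63438439044702 ctr [ 436.23553335 -102.17578774] [ 436.31635512 -101.15386182] size [42.9088847  43.83172957]
[632.89095108 141.13213215 137.84584082] [633.28112638 141.02666897 138.48585559] [42.6251758  42.78313447  9.40928017]
[ 606.24807478 -143.23786224   78.2752285 ] [ 606.91998152 -143.23950534   78.45633761] [43.22479021 43.00904414  8.61079567]
```

View pics/w3.png

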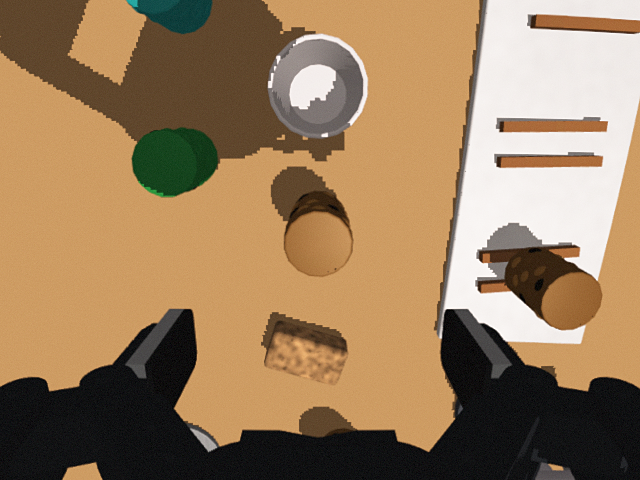

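Pillar_60 measures (607,−143) in the top view, against −143 for the pair. Pillar_80 is between the jaws at (318,243), with its top at 80.6. I grip it.

```bash
python3 -m crank '{"dp":[[0,-0.1,-3],[0,0,-4],[0,0,-4],[0,0,-3],[0,0,-1.2],[0,0,0],[0,0,0],[0,0,0],[0,0,0],[0,0,0]],"delta_rot":[[0,0,0],[0,0,0],[0,0,0],[0,0,0],[0,0,0],[0,0,0],[0,0,0],[0,0,0],[0,0,0],[0,0,0]],"claw":[0,0,0,0,0,0,0,120,255,255]}' 60;
python3 -m crank '{"dp":[[0,0,0],[0,0,0],[0,0,0],[0,0,0],[0,0,0]],"delta_rot":[[0,0,0],[0,0,0],[0,0,0],[0,0,0],[0,0,0]],"claw":[255,255,255,255,255]}'
```

```text
time_s: 14.5
eef_pos: [435.8, -100.3, 35.8]
ee_rot: [0.001, 0.707, 0.707, 0.0]
force: [1.1, 0.1, 1.6]
grip_width: 0.512
time_s: 15.0
eef_pos: [435.8, -100.3, 36.0]
ee_rot: [0.001, 0.707, 0.707, 0.0]
force: [-0.5, 0.7, 5.8]
grip_width: 0.5
```

```bash
python3 -m crank '{"dp":[[0,0,2],[0,0,4],[0,0,4],[2,0,0],[4,0.5,0],[4,1,0],[4,1.5,0],[2.5,1.5,0],[1.1,1.4,0],[0,0,0]],"delta_rot":[[0,0,0],[0,0,0],[0,0,0],[0,0,0],[0,0,0],[0,0,0],[0,0,0],[0,0,0],[0,0,0],[0,0,0]],"claw":[255,255,255,255,255,255,255,255,255,255]}';
python3 -m crank '{"dp":[[0,0,-2],[0,0,-3],[0,0,-2],[0,0,-0.8],[0,0,0],[0,0,0]],"delta_rot":[[0,0,0],[0,0,0],[0,0,0],[0,0,0],[0,0,0],[0,0,0]],"claw":[255,255,255,255,255,255]}'
```

```text
time_s: 16.0
eef_pos: [612.2, -39.5, 134.8]
ee_rot: [-0.0, 0.706, 0.708, 0.0]
force: [-0.1, -0.1, -0.8]
grip_width: 0.501
time_s: 16.6
eef_pos: [611.9, -41.5, 58.5]
ee_rot: [0.001, 0.707, 0.707, 0.0]
force: [0.6, -0.3, -1.0]
grip_width: 0.503
```

```bash
python3 -m crank '{"dp":[[0,0,-0.2],[0,0,-0.2],[0,0,0],[0,0,0]],"delta_rot":[[0,0,0],[0,0,0],[0,0,0],[0,0,0]],"claw":[255,255,255,255]}';  python3 - <<'E'
from h import *
n='scene';p,d=capture(n);cv2.imwrite('pics/p4.png',cv2.resize(p[150:330,140:380,::-1],(800,600)))
E
```

```text
time_s: 17.0
eef_pos: [611.8, -41.3, 54.1]
ee_rot: [0.001, 0.707, 0.707, 0.0]
force: [0.1, -0.0, 4.0]
grip_width: 0.5
```

View pics/p4.png

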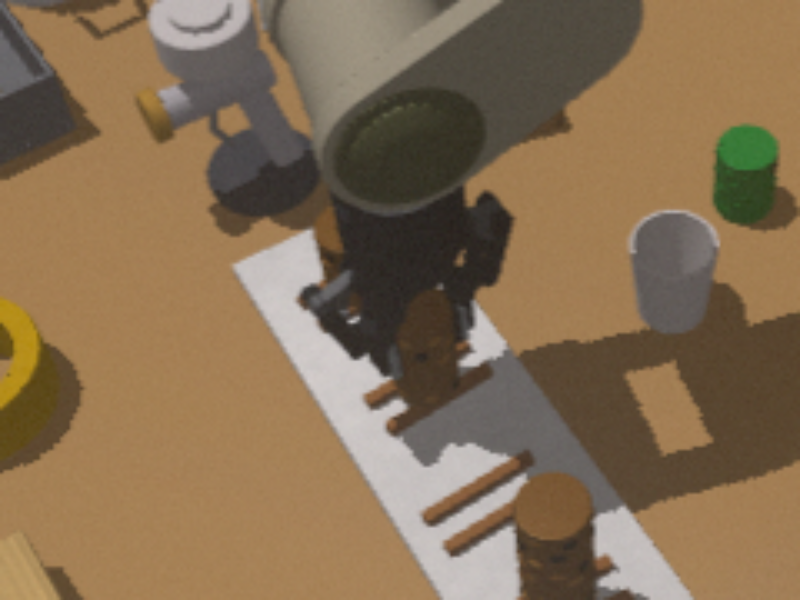

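Pillar_80 sits on pair c at (425,355) in the crop, upright. I release, rise, and go to pillar_100, moving back in x first to pass the gun.

```bash
python3 -m crank '{"dp":[[0,0,0],[0,0,0],[0,0,0],[0,0,0],[0,0,0],[0,0,0],[0,0,3],[0,0,4],[0,0,4],[0,0,4]],"delta_rot":[[0,0,0],[0,0,0],[0,0,0],[0,0,0],[0,0,0],[0,0,0],[0,0,0],[0,0,0],[0,0,0],[0,0,0]],"claw":[110,80,40,0,0,0,0,0,0,0]}';
python3 -m crank '{"dp":[[-4,0,0],[-4,-2,0],[-3.5,-3.5,0],[-2,-4,0],[-1,-4,0],[-0.5,-4,0],[-0.3,-4,0],[0,-4,0],[0,-2,0],[0,-1.1,0]],"delta_rot":[[0,0,0],[0,0,0],[0,0,0],[0,0,0],[0,0,0],[0,0,0],[0,0,0],[0,0,0],[0,0,0],[0,0,0]],"claw":[0,0,0,0,0,0,0,0,0,0]}'
python3 -m crank '{"dp":[[0,0,0],[0,0,0],[0,0,0]],"delta_rot":[[0,0,0],[0,0,0],[0,0,0]],"claw":[0,0,0]}'
python3 lookw.py pics/w4.png 459 -327 100; python3 - <<'E'
from h import *
n='top';p,d=capture(n);cv2.imwrite('pics/t4.png',p[:,:,::-1])
C,_=cloud(d,n)
for x,y,h in((632,143,139),(607,-142,80),(612,-43,99)):
    m=(np.hypot(C[:,0]-x,C[:,1]-y)<35)&(abs(C[:,2]-h)<6);t=C[m];print(t.mean(0),(t.min(0)+t.max(0))/2,t.max(0)-t.min(0))
E
```

```text
time_s: 18.05
eef_pos: [611.2, -41.1, 205.0]
ee_rot: [-0.0, 0.707, 0.707, 0.0]
force: [0.3, -0.8, -0.1]
grip_width: 0.996
time_s: 19.05
eef_pos: [458.0, -328.8, 203.0]
ee_rot: [-0.0, 0.708, 0.706, -0.0]
force: [0.1, 0.6, 0.0]
grip_width: 0.999
time_s: 19.35
eef_pos: [458.7, -326.0, 203.5]
ee_rot: [-0.0, 0.707, 0.708, 0.0]
force: [-0.4, -0.1, 0.8]
grip_width: 1.001
[ 458.67633561 -325.9960948   203.47790984]
wrist top: z 100.60460661874549 ctr [ 459.4004945  -328.58049325] [ 459.55334189 -327.81944163] size [43.50205457 43.51455425]
[632.9678647  141.15378962 137.85392651] [633.01612883 140.77575601 138.20961777] [42.88429507 43.06034909  9.53121761]
[ 606.21942262 -143.33423756   78.29805656] [ 606.78013944 -143.18694495   78.86941479] [42.9038704  43.30761265  8.96483643]
[611.25729569 -43.22717891  98.25443443] [611.64787085 -43.10265258  98.52672714] [42.22851738 42.42137389 10.22112056]
```

View pics/w4.png

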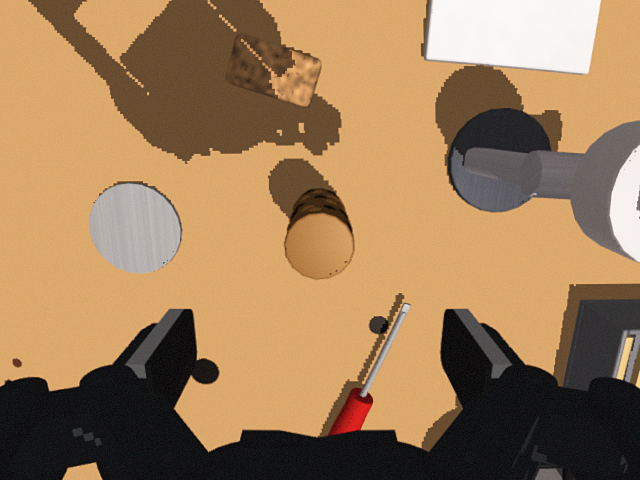

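All three placed pillars are within 2 mm of their pairs in the top view. Pillar_100 is between the jaws at (319,245), with its top at 100.6. I grip it.

```bash
python3 -m crank '{"dp":[[0,-0.15,-3],[0,0,-4],[0,0,-4],[0,0,-2.5],[0,0,-1.3],[0,0,0],[0,0,0],[0,0,0],[0,0,0],[0,0,0]],"delta_rot":[[0,0,0],[0,0,0],[0,0,0],[0,0,0],[0,0,0],[0,0,0],[0,0,0],[0,0,0],[0,0,0],[0,0,0]],"claw":[0,0,0,0,0,0,0,120,255,255]}' 60;
python3 -m crank '{"dp":[[0,0,0],[0,0,0],[0,0,0],[0,0,0],[0,0,0]],"delta_rot":[[0,0,0],[0,0,0],[0,0,0],[0,0,0],[0,0,0]],"claw":[255,255,255,255,255]}'
```

```text
time_s: 20.45
eef_pos: [458.7, -328.9, 56.0]
ee_rot: [0.001, 0.707, 0.707, -0.0]
force: [2.8, 0.1, 1.3]
grip_width: 0.514
time_s: 20.95
eef_pos: [458.7, -329.0, 56.2]
ee_rot: [0.001, 0.707, 0.707, -0.0]
force: [-0.3, 1.0, 6.1]
grip_width: 0.5
```

```bash
python3 -m crank '{"dp":[[0,0,2],[0,0,4],[0,0,4],[0,2,2],[0,4,0],[0,4.5,0],[0,4.5,0],[0,4.5,0],[0,4.5,0],[0,4.5,0]],"delta_rot":[[0,0,0],[0,0,0],[0,0,0],[0,0,0],[0,0,0],[0,0,0],[0,0,0],[0,0,0],[0,0,0],[0,0,0]],"claw":[255,255,255,255,255,255,255,255,255,255]}';
python3 -m crank '{"dp":[[0,4,0],[1,3.5,0],[2,2.4,0],[4,0,0],[4,0,0],[3.5,0,0],[2.4,0,0],[0,0,0],[0,0,0],[0,0,0]],"delta_rot":[[0,0,0],[0,0,0],[0,0,0],[0,0,0],[0,0,0],[0,0,0],[0,0,0],[0,0,0],[0,0,0],[0,0,0]],"claw":[255,255,255,255,255,255,255,255,255,255]}'
```

```text
time_s: 21.95
eef_pos: [458.0, -41.9, 175.4]
ee_rot: [0.0, 0.707, 0.707, 0.0]
force: [1.3, 0.2, -1.1]
grip_width: 0.502
time_s: 22.95
eef_pos: [626.6, 55.5, 175.3]
ee_rot: [-0.0, 0.707, 0.707, -0.0]
force: [0.4, -1.4, -1.4]
grip_width: 0.505
```

```bash
python3 -m crank '{"dp":[[0.1,0,-2],[0,0,-3],[0,0,-3],[0,0,-1.2],[0,0,-0.5],[0,0,0],[0,0,0]],"delta_rot":[[0,0,0],[0,0,0],[0,0,0],[0,0,0],[0,0,0],[0,0,0],[0,0,0]],"claw":[255,255,255,255,255,255,255]}';  python3 - <<'E'
from h import *
n='scene';p,d=capture(n);cv2.imwrite('pics/p5.png',cv2.resize(p[180:360,180:420,::-1],(800,600)))
E
```

```text
time_s: 23.65
eef_pos: [629.1, 55.3, 79.9]
ee_rot: [0.001, 0.707, 0.707, 0.001]
force: [0.3, -0.6, -1.3]
grip_width: 0.505
```

View pics/p5.png

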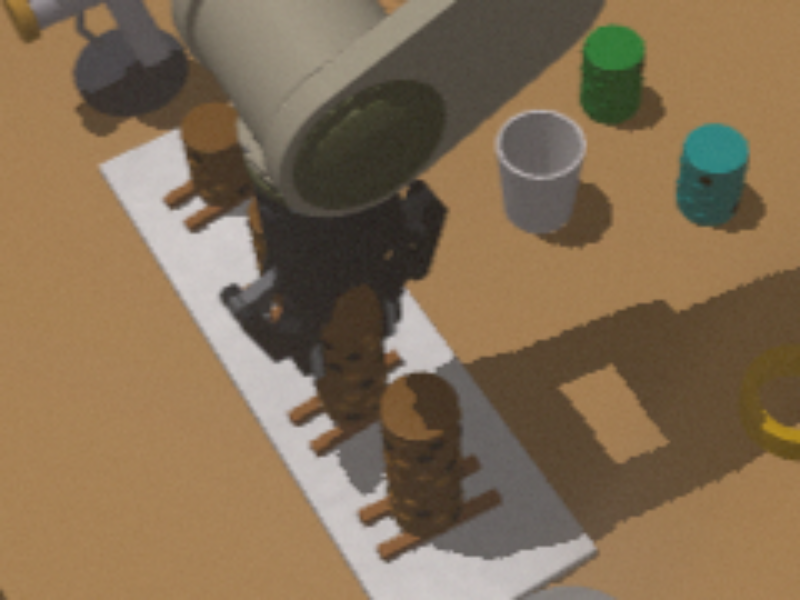

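Pillar_100 is over pair b at (350,370) in the crop. I nudge x, lower 5 mm, release and rise.

```bash
python3 -m crank '{"dp":[[-0.15,0,-0.2],[0,0,-0.3],[0,0,0],[0,0,0]],"delta_rot":[[0,0,0],[0,0,0],[0,0,0],[0,0,0]],"claw":[255,255,255,255]}';python3 -m crank '{"dp":[[0,0,0],[0,0,0],[0,0,0],[0,0,0],[0,0,0],[0,0,0],[0,0,3],[0,0,4],[0,0,4],[0,0,4]],"delta_rot":[[0,0,0],[0,0,0],[0,0,0],[0,0,0],[0,0,0],[0,0,0],[0,0,0],[0,0,0],[0,0,0],[0,0,0]],"claw":[110,80,40,0,0,0,0,0,0,0]}'
python3 -m crank '{"dp":[[-4,0,0],[-4,0,0],[-4.5,0,0],[-4.5,0,0],[-4,0,0],[-4,0,0],[-3,0,0],[0,0,0],[0,0,0]],"delta_rot":[[0,0,0],[0,0,0],[0,0,0],[0,0,0],[0,0,0],[0,0,0],[0,0,0],[0,0,0],[0,0,0]],"claw":[0,0,0,0,0,0,0,0,0]}'
cat > chk.py <<'E'
from h import *
for n in('top','scene'):
    p,d=capture(n);cv2.imwrite(f'pics/{n}_end.png',p[:,:,::-1])
    C,_=cloud(d,n)
    for x,y,h in((632,143,138),(627,56,118),(612,-42,98),(607,-141,78),(436,-8,70)):
        m=(np.hypot(C[:,0]-x,C[:,1]-y)<36)&(abs(C[:,2]-h)<5);t=C[m];print(n,h,np.round(t.mean(0),1),np.round((t.min(0)+t.max(0))/2,1),np.round((t.max(0)-t.min(0))[:2])) if len(t) else print(n,h,'hidden')
E
python3 chk.py
```

```text
time_s: 24.1
eef_pos: [627.2, 55.4, 74.2]
ee_rot: [0.0, 0.707, 0.707, 0.0]
force: [-1.0, 1.0, 5.3]
grip_width: 0.505
time_s: 25.1
eef_pos: [626.7, 55.4, 225.0]
ee_rot: [0.0, 0.707, 0.707, 0.0]
force: [0.9, 0.1, -0.1]
grip_width: 0.998
time_s: 26.0
eef_pos: [347.2, 55.3, 223.8]
ee_rot: [0.001, 0.707, 0.707, 0.0]
force: [0.5, -0.0, 1.3]
grip_width: 0.999
top 138 [632.8 140.9 137.8] [632.9 140.9 137.9] [43. 43.]
top 118 [626.9  54.9 118. ] [627.6  54.2 117.8] [43. 42.]
top 98 [611.3 -43.3  98.2] [611.5 -43.   98.2] [42. 42.]
top 78 [ 606.  -143.3   78.3] [ 606.3 -143.    78. ] [43. 43.]
top 70 [436.8  -9.   69.7] [435.5  -8.3  69.2] [57. 59.]
scene 138 [633.9 144.8 136.3] [633.5 143.8 137. ] [43. 44.]
scene 118 [627.6  58.6 116.2] [627.3  57.7 116.9] [42. 44.]
scene 98 [611.6 -39.9  96. ] [611.3 -40.1  96.6] [43. 44.]
scene 78 [ 606.4 -139.3   76. ] [ 606.7 -139.2   77. ] [43. 45.]
scene 70 [436.8  -5.4  67.7] [435.6  -5.4  68.4] [60. 60.]
```

View pics/scene_end.png

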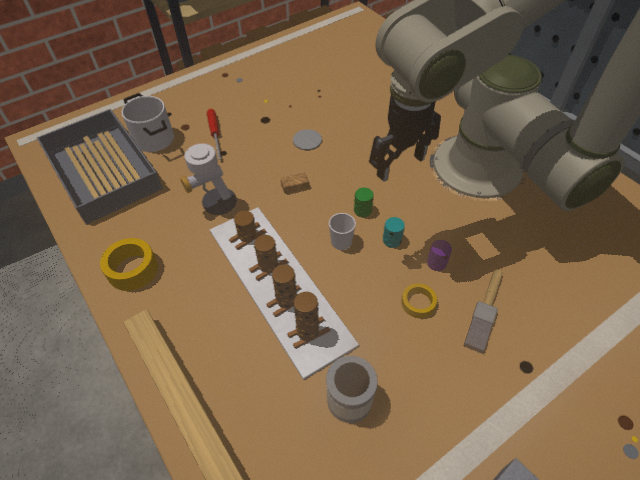

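View pics/top_end.png

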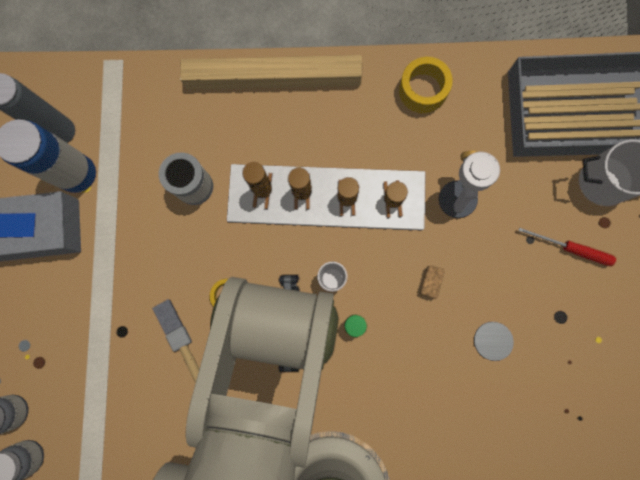

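Scene view: four pillars stand in ascending height from the gun (245,228) to the tin end (307,320), with the cup unmoved at (342,232). All centres are within about 2 mm of their pairs in both views. I hand in.

```bash
python3 -c "
from rig import *
print(finish_job())"
```

```text
the job is handed in; nothing more can be done
None
```

I stood the four pillars on their pairs in order of height and handed the job in at about 26 s of robot time. From the gun's end (sticks_d) to the paint-tin end (sticks_a) they run 60, 80, 100 and 120 mm.

- **Position:** in the last top and scene views, every pillar was within about 3 mm of its pair's middle. The limit is 12 mm.
- **Height and tilt:** the tops measured about 18 mm above each pillar's own height, so all four rest on the sticks. They looked upright in the pictures; I did not measure tilt.
- **Cup:** it is still standing and had not measurably moved (limit 30 mm).
- **Arm:** it was clear of everything at hand-in.
- **Camera disagreement:** the top and scene cameras differ by about 3–4 mm in y and 2 mm in z. Positions relative to the sticks agreed in both.

No check failed, and `finish_job` gave no verdict.

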